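# Bring the next wheel hub to the kart deck and bed it against the stop

## Robot

A 6-joint arm with a two-finger parallel gripper is mounted at the origin on the work surface. World frame = base frame: x ahead of the robot, y to its left, z up, the work surface at z = 0. Lengths are in m, angles in rad, forces in N, time in s.
With the tool pointing down it reaches from about 0.375 to 0.975 m from the base axis. Payload 3.8 kg.
Tool frame: the origin (TCP) lies midway between the tips of the shut fingers; the grasp point (between the pads) lies 19 mm behind it; z points along the fingers, y is the line along which they close (so a half turn about z gives the same grasp; the last joint's range is limited). The gripper opens to 88 mm and grips with 3 to 60 N. Pads are 18 mm wide; open, the fingers measure 123 mm over their backs; the gripper's body (75 mm by 187 mm) begins 45 mm behind the grasp point.
Start: joints at [1.113, 0.264, 1.604, -0, 1.274, -0.037], TCP at [0.276, 0.616, 0.239] pointing down, gripper open.
Joint ranges: [-2.63, 2.63], [-0.94, 2.18], [0.31, 2.57], [-1.31, 4.45], [0, 2.66], [-2.55, 2.55]. Speed limits (rad/s): [2.57, 2.57, 3.14, 3.14, 3.14, 3.14].

## Interface

Orientations are given as a unit quaternion [w, x, y, z].
In Python, from rig import manip gives the robot as it stands.
- The arm moves only by the tool send_rows, never from a script. Its argument "increments" is a list that holds one entry, the list of rows, each a list of 7 numbers: the shift along the world's x, y, z in units of 25 mm (1.0 is 25 mm), then the turn, a rotation vector about the world's x, y, z in units of 5 degrees (1.0 is 5 degrees), then the closure in counts, from 0 (fully open) to 255 (shut). A call has exactly 8 rows; each row is the pose to reach, as a shift and turn from the pose commanded when the call began; what a row does not reach only later rows make up. A row lasts 1/8 s, in which the tool goes at most 62.5 mm and 10.7 degrees, less where a joint would pass 70% of its speed; a pose out of reach is approached as far as the arm can. A call with a gripper value outside its range is refused whole. The fingers move at their own pace and stop on an object; "force" is the grip in N (left out, the last holds). Time passes only in rows, so rows that repeat a pose let the fingers close, or fill a call up. It gives the time, the measured TCP pose, the force, the opening and the grip force at its end, in the units of the state.
- manip.observe(): the state, without advancing time (a new reading comes with each control period).
- manip.get_image(name): name is "scene" or "top"; returns the picture (384x512x3 uint8, red, green, blue); there is no depth.
- manip.camera_model(name): a dict with "vfov" (degrees; the focal length in pixels is half the picture's height over the tangent of half this angle, whatever the lens; pixels are square), "cx", "cy" (the principal point, pixels), "R" (3x3) and "t" (3): a world point X has camera coordinates R X + t. Camera axes: x right, y down, z forward; pixel columns grow to the right and rows downward; lengths in m; the calibration is good to about 2 mm. A picture is of the moment at which its call begins. camera_model takes no time and is no camera call.
- manip.hand_in(): hands the job in; it is judged then, once.
Trained networks look in the newest picture that a camera, given by its name, has taken for a name from the list of things; names that differ only in an ending like _2 or _b are one class to them, and where a whole thing is asked for, a point or a joint stands for the part that bears it (a point fixed in the world has none). Each returns a list of dicts, best first, with "conf" (0 to 1); they miss things now and then, are a little off and sometimes report something else, mostly with a low value. They report only what shows in the picture. A call takes as long as a camera call. They do not tell look-alikes from the thing itself.
- manip.recognise(camera, name): "centre" ([x, y, z] in m, in the coordinates of the camera as it stood for that picture, good to about 4 mm: the middle of the surface that is visible of it).
- manip.place_of(camera, name): "centre" ([x, y, z] in m, in the coordinates of the camera as it stood for that picture, good to about 4 mm: a listed point, or the origin of a listed thing).
The state is a dict: "t": time; "joints": joint angles; "dq": joint speeds; "tau": joint torques, N m; "tool_pos": TCP position; "tcp_rot": TCP orientation; "wrist_force": force on the tool from outside, world axes, zero at the start; "moment": the same for the moment, N m; "grip_width": finger opening in m; "finger_force": force on a finger pad.
Only numpy, scipy, OpenCV 4.12 (cv2) and the standard library are available. Lean on these libraries where they do the work, as an engineer would, in place of code of your own. Each camera call takes 0.05 s, during which the arm holds its last target. There are 200 camera calls.

## Task

Take the front wheel hub from under the roof of the sloping feed rack, so that the next one rolls down to the rack's stop, and lay it gently in the wooden cradle between the red marks on the white kart deck. Its end must finish touching the yellow stop plate, which has been set by hand for this job: feel for it, and do not push it out of its place. Leave the other hubs in the rack and everything else where it is.

Things in the scene. Friction and masses are not known exactly. Their poses are not given: they have to be found in the camera images.
- hub1: The hub to move, at the start the front (lowest) one in the rack. A spool 90 mm long lying on its side: two bright flange discs, 60 mm diameter, 12 mm thick, at its ends, joined by a black barrel 28 mm in diameter, 66 mm long. 0.25 to 0.5 kg. Origin at its centre; own y axis along its length (ends alike); x and z turn as it rolls.
- hub2: The second hub in the rack, alike; its flanges touch the front hub's, its centre is 60 mm further up the slope, and between the two barrels is a gap of 32 mm for a finger. It rolls down to the stop by itself when the front one is lifted out.
- hub3: The third hub in the rack, alike, 60 mm further up the slope.
- rack: Grey feed rack, 130 mm wide, 300 mm long, fixed. Origin on the table under the front hub's centre; x points up-slope (away from the robot), y along the hubs, z up. Two rails rise 12 degrees towards +x and carry only the flanges: between them (58 mm) it is open down to the base plate, 6 mm above the table. Cheeks 94 mm apart guide the flanges; beside the front hub they are lower than its axis.
- rack_front (a point): Centre of a hub that rests on the rack's stop, 110 mm above the table; axes as the rack. The stop is two red lugs under the flanges only, 18 mm higher than the rails: a hub gets out when lifted about 25 mm square to the rails before it moves off to the front (-x).
- roof_edge (a point): Middle of the front edge of the rack's blue roof (underside). The 3 mm roof is parallel to the rails, 48 mm above the line of hub centres, from 42 mm up-slope of the front hub's centre to the back. A hand gripping the front barrel across its diameter must lean towards the rack's low front end, about 25 to 45 degrees from vertical; straight down it hits the roof.
- deck: Corner of a white kart deck, a board 300 x 250 x 18 mm, fixed on the table. Origin on the table's surface under the middle of the cradle; x points away from the robot, y along the cradle towards the stop plate, z up. The board reaches from x = -85 to +215 mm and from y = -125 to +125 mm.
- cradle (a point): Centre of a hub resting in the middle of the cradle, 49.4 mm above the table, 31.4 mm above the board; axes as the deck. The cradle is two wooden strips along y, 12 mm wide, 6 mm high, 32 mm apart, from y = -115 to +105 mm, with red tape outside them. A hub laid along it rests with its flanges on the strips' inner edges and centres itself.
- stop_zone (a point): On the deck in the cradle's line, at the board's top: the middle of the range (y = +60 to +98 mm) in which the face of the yellow stop plate was set by hand. The setting is not reported: find it by touch or sight. Plate 64 wide, 10 thick, top 47 mm above the board, face to -y, held by friction: it stays under pushes below 10 N, slides above. The hub's centre ends 45 mm short of the face.
- tape: Roll of black tape, 90 mm diameter, 22 mm high, lying on the far part of the deck; origin under its centre. To be left alone.
- pliers: Pliers with blue handles, 170 mm long, 16 mm high, lying across the deck about 80 mm beyond the cradle; origin at the middle, on the board. To be left alone.
- organiser: Clear parts box 75 x 110 x 30 mm on the far part of the deck; origin under its centre. To be left alone.
- battery: Black battery block 151 x 65 x 94 mm (terminals to 101 mm) standing on the table at the middle of the far side; origin under its centre. To be left alone.
- screwdriver: Blue screwdriver, 200 mm long, lying on the table between rack and deck; origin underneath. To be left alone.
- can: Green can, 70 mm diameter, 110 mm high, on the left side of the table; origin under its centre. To be left alone.
Mind the look-alikes: they are no part of the job. Leave any purple look-alike of the hub1 alone.

How it is judged:
On the way:
1. the front hub has been lifted out of the rack and the next one has rolled to the stop (distance between hub1 and rack_front above 0.08 m and distance between hub2 and rack_front below 0.006 m), for 0.2 s.
At the end, for the whole second after the job is handed in: The hub lies at rest in the cradle (centre within 5 mm across and 4 mm in height of the cradle's line, within 0.06 rad of its direction) with its end within 2.5 mm of the stop plate's face; the second hub rests on the rack's stop (within 6 mm), the third behind it ((y of stop_c0 in the frame of hub1 between 0.04 and 0.0525 m or y of stop_c0 in the frame of hub1 between -0.0525 and -0.04 m) and x of hub1 in the frame of cradle between -0.005 and 0.005 m and z of hub1 in the frame of cradle between -0.004 and 0.004 m and y of hub1 in the frame of cradle below 0.065 m and angle between the y axis of hub1 and the y axis of deck, either way round below 0.06 rad and linear speed of each of hub1, hub2 below 0.01 m/s and distance between hub2 and rack_front below 0.006 m and distance between hub3 and rack_front below 0.07 m); the robot touches nothing.
It fails at once if the stop plate was shifted by more than 4 mm (distance of stop_c0 from where it was at the start of the episode above 0.004 m).
It fails at once if the hub was dropped or slammed into the cradle: it came down faster than 0.35 m/s (as from a height of more than about 10 mm) (x of hub1 in the frame of cradle between -0.05 and 0.05 m and y of hub1 in the frame of cradle between -0.12 and 0.12 m and z of hub1 in the frame of cradle between -0.02 and 0.03 m and linear speed of hub1 above 0.35 m/s).
It fails at once if a bystander was moved by more than 20 mm (distance of any of tape, pliers, organiser, battery, screwdriver, can from where it was at the start of the episode above 0.02 m).
It also fails if it takes over 51 s, if anything falls off the work surface, if the arm or the gripper's body presses on something with over 40 N, if the wrist force passes 120 N, or if a joint passes its speed limit or range.

## Working session

There is one attempt and no reset: what is moved stays moved. The work goes in short steps, Python scripts to look and compute and a tool call to move; the robot and the scene stay as the last step left them, time stands still between calls to the robot, and variables do not carry over. Pictures are saved under pics/ and viewed, at most 10 in all, crops included, and the job is handed in when it is done.

Besides the shell and the picture viewer there is one more tool, called after ">>>" by a JSON object that holds its "fn" and its "kwargs", one argument or row to a line. send_rows: Moves the arm, as the interface text tells. Its arguments: {"type":"object","properties":{"increments":{"type":"array"},"force":{"type":"number"}},"required":["increments"]}

```bash
mkdir -p pics
cat > h.py <<'E'
from rig import manip
import numpy as np, cv2
def look(c,fn=None):
    im=manip.get_image(c)
    if fn: cv2.imwrite('pics/'+fn,cv2.cvtColor(im,cv2.COLOR_RGB2BGR))
    return im
def cam(c):
    m=manip.camera_model(c); f=192/np.tan(np.radians(m['vfov'])/2)
    return f,m['cx'],m['cy'],np.array(m['R']),np.array(m['t'])
def w(c,p):
    f,cx,cy,R,t=cam(c); return R.T@(np.array(p)-t)
def px(c,X):
    f,cx,cy,R,t=cam(c); q=R@np.array(X)+t; return q[:2]/q[2]*f+[cx,cy]
def ray(c,uv,z):
    f,cx,cy,R,t=cam(c); d=R.T@np.array([(uv[0]-cx)/f,(uv[1]-cy)/f,1]); o=-R.T@t
    return o+d*(z-o[2])/d[2]
E
python3 - <<'E'
from h import *
np.set_printoptions(precision=4,suppress=True)
for c in ['scene','top']:
    look(c,c+'0.png'); f,cx,cy,R,t=cam(c); print(c,f,-R.T@t,R[2])
    for n in ['rack_front','hub1','rack','roof_edge','cradle','deck','stop_zone','screwdriver']:
        for d in manip.place_of(c,n)[:4]:
            p=w(c,d['centre']); print(n,round(d['conf'],2),p,px(c,p))
print(manip.observe())
E
```

```text
scene 479.94409027784997 [ 1.6531 -0.2382  1.1341] [-0.716  0.236 -0.657]
rack_front 0.57 [0.5278 0.2445 0.1077] [285.9594 189.6383]
hub1 0.87 [0.6017 0.0899 0.0333] [249.0378 231.2123]
hub1 0.73 [0.4212 0.3927 0.0317] [312.2892 179.2783]
hub1 0.66 [0.5226 0.2378 0.1125] [283.5692 188.0059]
hub1 0.49 [0.3737 0.2441 0.0331] [269.6501 179.6672]
rack 0.85 [0.5255 0.2421 0.0049] [284.0376 212.1082]
rack 0.27 [ 0.5212 -0.2596  0.0502] [136.0089 236.0095]
roof_edge 0.81 [0.5598 0.2406 0.1686] [289.2044 181.3717]
cradle 0.88 [ 0.5259 -0.2525  0.0481] [138.5795 236.966 ]
deck 0.49 [0.5225 0.2391 0.1115] [283.912  188.1328]
stop_zone 0.6 [0.5578 0.2479 0.1649] [291.0452 181.4022]
stop_zone 0.58 [ 0.5295 -0.1771  0.0165] [163.7519 239.0673]
screwdriver 0.49 [ 0.461   0.0077 -0.0004] [213.8417 216.3548]
screwdriver 0.39 [0.5578 0.2451 0.1662] [290.2367 181.2918]
top 424.9498654380668 [0.3699 0.1    1.3038] [ 0.1662  0.0009 -0.9861]
rack_front 0.66 [0.5272 0.2452 0.1086] [200.485  207.8365]
hub1 0.83 [0.4256 0.396  0.0283] [151.9234 244.5368]
hub1 0.72 [0.5222 0.2405 0.1089] [202.0624 209.6151]

[... 173 characters left out ...]
.56 [0.5523 0.245  0.1617] [198.5433 196.1044]
cradle 0.56 [ 0.5242 -0.2565  0.0469] [371.4089 213.7929]
deck 0.62 [ 0.525  -0.2539  0.004 ] [366.6736 215.1707]
stop_zone 0.89 [ 0.5296 -0.1746  0.015 ] [341.5817 212.9163]
{'t': 0.9, 'joints': array([ 1.1131,  0.2639,  1.604 , -0.    ,  1.2737, -0.0369]), 'dq': array([-0.0005, -0.0004, -0.0007, -0.0027, -0.0005,  0.001 ]), 'tau': array([ -0.0012, -50.2039, -35.7268,   0.0728,   0.0182,   0.    ]), 'tool_pos': array([0.2757, 0.6161, 0.2388]), 'tcp_rot': array([0.    , 0.2088, 0.9779, 0.    ]), 'wrist_force': array([ 0.439 , -0.0276, -0.4589]), 'moment': array([-0.003 , -0.0472, -0.0206]), 'finger_force': 0.0, 'grip_width': 0.08794542671631661}
```

Run:
```python
from h import *
t=cv2.imread('pics/top0.png'); cv2.imwrite('pics/tcrop.png',cv2.resize(t[150:300,130:430],None,fx=2.6,fy=2.6,interpolation=cv2.INTER_CUBIC))
t=cv2.imread('pics/scene0.png'); cv2.imwrite('pics/scrop.png',cv2.resize(t[130:330,80:346],None,fx=3,fy=3,interpolation=cv2.INTER_CUBIC))
```

```text
(no output)
```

View pics/tcrop.png

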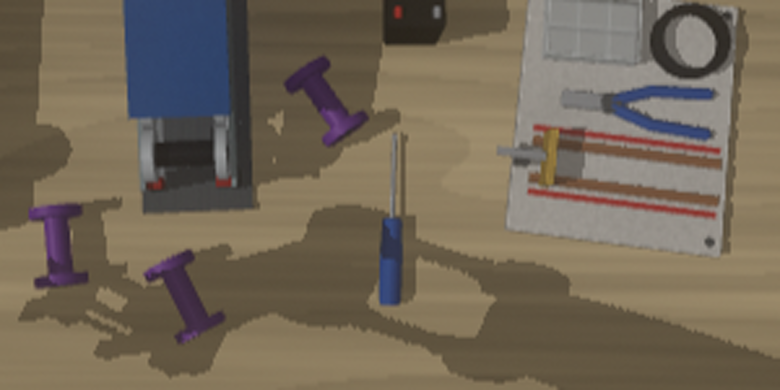

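View pics/scrop.png

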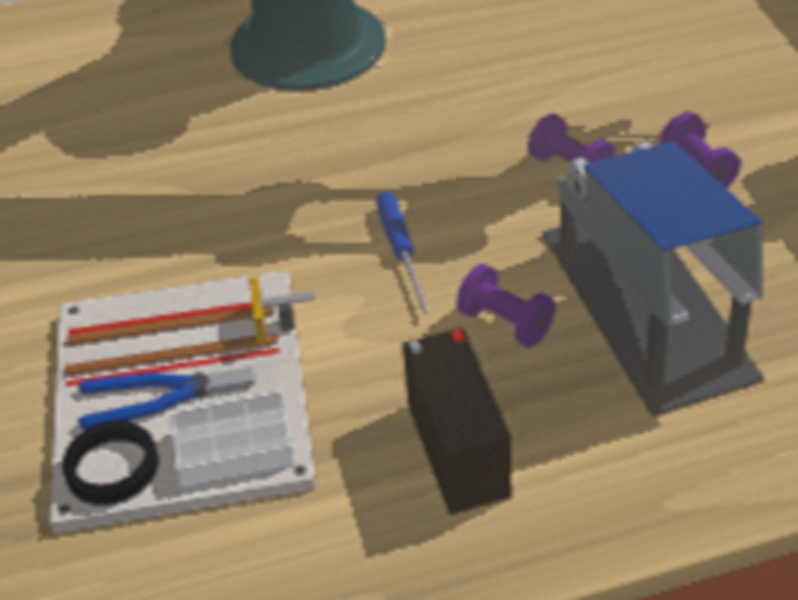

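The front hub, with bright flanges and a black barrel, is at top px (202,209), in the rack in front of the blue roof. The look-alikes are three purple spools at (152,244), (201,263) and (254,189), so they are excluded. The yellow plate is at top px ~(342,210). Next I measure the yaws of the rack and the deck.

Run:
```python
from h import *
np.set_printoptions(precision=4,suppress=True)
def hsv(c): return cv2.cvtColor(cv2.imread(f'pics/{c}0.png'),cv2.COLOR_BGR2HSV)
def comps(c,lo,hi,roi,mina):
    H=hsv(c); m=cv2.inRange(H,lo,hi); k=np.zeros_like(m); x0,x1,y0,y1=roi; k[y0:y1,x0:x1]=m[y0:y1,x0:x1]
    n,l,s,_=cv2.connectedComponentsWithStats(k)
    return [np.argwhere(l==i)[:,::-1] for i in range(1,n) if s[i,4]>=mina]
for c,roi in [('top',(310,430,150,260)),('scene',(80,195,210,280))]:
    m=[q for q in comps(c,(0,120,90),(6,255,255),roi,12)]
    for q in m:
        P=np.array([ray(c,u,.0185)[:2] for u in q]); mu=P.mean(0); v=np.linalg.svd(P-mu)[2][0]; v*=np.sign(v[1])
        pr=(P-mu)@v; print(c,'red',len(q),mu,'ends',mu+v*pr.min(),mu+v*pr.max(),'yaw',np.degrees(np.arctan2(-v[0],v[1])))
    for q in comps(c,(20,120,60),(32,255,255),roi,12):
        P=np.array([ray(c,u,.065)[:2] for u in q]); print(c,'yel',len(q),q.min(0),q.max(0),P.min(0),P.max(0))
for c,roi in [('top',(130,270,0,260)),('scene',(260,346,150,230))]:
    for q in comps(c,(105,100,60),(125,255,255),roi,60):
        h=cv2.approxPolyDP(cv2.convexHull(q.astype(np.int32).reshape(-1,1,2)),3,True)[:,0]; print(c,'roof',len(q),[(tuple(u),ray(c,u,.1657+.003)[:2]) for u in h])
# bright flange pixels
t=cv2.imread('pics/top0.png'); cv2.imwrite('pics/hub.png',cv2.resize(t[188:234,175:235],None,fx=12,fy=12,interpolation=cv2.INTER_CUBIC))
s=cv2.imread('pics/scene0.png'); cv2.imwrite('pics/plate.png',cv2.resize(s[215:265,95:190],None,fx=8,fy=8,interpolation=cv2.INTER_CUBIC))
```

```text
top red 100 [ 0.5589 -0.2795] ends [ 0.5481 -0.3709] [ 0.57  -0.185] yaw -6.725458214488358
top red 120 [ 0.4853 -0.2545] ends [ 0.4728 -0.3613] [ 0.498  -0.1471] yaw -6.708951769723005
top yel 103 [337 200] [344 220] [ 0.5023 -0.1719] [ 0.5618 -0.15  ]
scene red 98 [ 0.4834 -0.2681] ends [ 0.4719 -0.3638] [ 0.4945 -0.1761] yaw -6.858473698215449
scene red 19 [ 0.569  -0.1782] ends [ 0.5665 -0.1989] [ 0.5711 -0.1613] yaw -7.076189225147063
scene red 36 [ 0.5611 -0.2451] ends [ 0.5554 -0.2855] [ 0.5667 -0.2054] yaw -8.011270007104523
scene yel 57 [164 222] [167 243] [ 0.5028 -0.1764] [ 0.5981 -0.1619]
top roof 2750 [((np.int32(217), np.int32(193)), array([0.5604, 0.1945])), ((np.int32(180), np.int32(194)), array([0.5563, 0.2945])), ((np.int32(177), np.int32(125)), array([0.7508, 0.3109])), ((np.int32(215), np.int32(124)), array([0.7551, 0.2052]))]
scene roof 1106 [((np.int32(332), np.int32(204)), array([0.7029, 0.3221])), ((np.int32(300), np.int32(212)), array([0.7042, 0.2172])), ((np.int32(276), np.int32(185)), array([0.5631, 0.1944])), ((np.int32(304), np.int32(177)), array([0.5548, 0.2938]))]
```

View pics/hub.png

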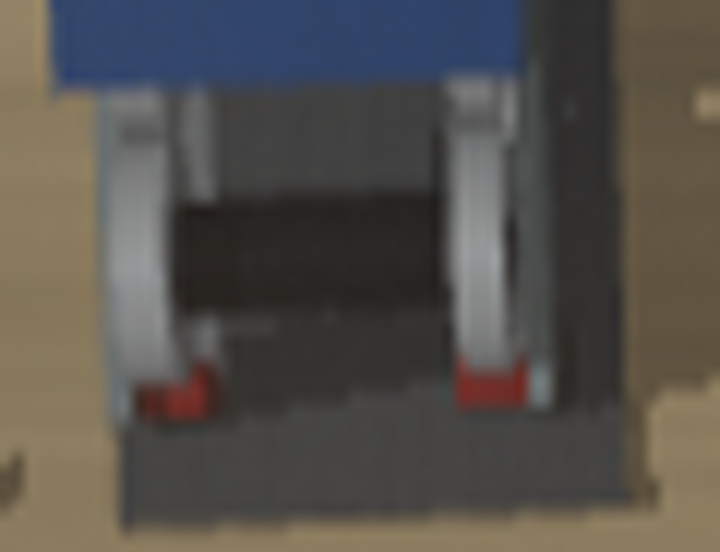

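View pics/plate.png

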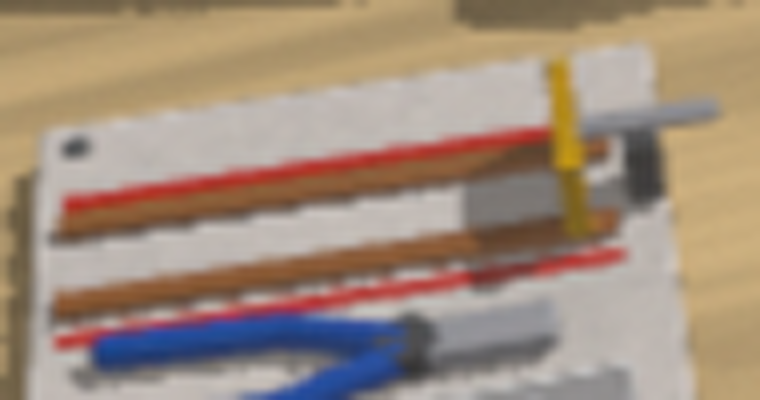

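Run:
```python
from h import *
np.set_printoptions(precision=4,suppress=True)
P=lambda x,y:(95+x/8-.44,215+y/8-.44); Q=lambda x,y:(175+x/12-.46,188+y/12-.46)
yaw=np.radians(-6.75); yd=np.array([-np.sin(yaw),np.cos(yaw)]); xd=np.array([np.cos(yaw),np.sin(yaw)])
for n,p,z in [('face top far',P(548,65),.065),('face top near',P(557,165),.065),('bottom near',P(571,235),.018),('back top',P(582,165),.065),('deck lowleft?',P(45,130),.018)]:
    X=ray('scene',p,z); print(n,X,X[:2]@xd,X[:2]@yd)
for nm,a,b,z in [('base front',Q(125,530),Q(630,503),.006),('barrel low',Q(180,312),Q(440,303),.110),('barrel up',Q(180,207),Q(440,193),.12)]:
    A,B=ray('top',a,z),ray('top',b,z); d=A-B; print(nm,A,B,np.degrees(np.arctan2(-d[0],d[1])))
# flange edges top at z=.14 : left outer/inner, right
for x in (105,170,450,503): print('flange',ray('top',Q(x,240),.135))
def rayn(c,uv,p0,n):
    f,cx,cy,R,t=cam(c); d=R.T@np.array([(uv[0]-cx)/f,(uv[1]-cy)/f,1]); o=-R.T@t
    return o+d*(n@(p0-o))/(n@d)
a=np.radians(12); n=np.array([-np.sin(a),0,np.cos(a)]); p0=np.array([.557,.243,.1687])
for c,L in [('top',[(217,193),(180,194),(177,125),(215,124)]),('scene',[(276,185),(304,177),(332,204),(300,212)])]:
    R=[rayn(c,(u[0],u[1]),p0,n) for u in L]
    for i,j,k in [(0,1,'front'),(3,2,'back')]:
        d=R[j]-R[i]; print(c,k,R[i],R[j],np.degrees(np.arctan2(-d[0],d[1])))
    for i,j in [(0,3),(1,2)]:
        d=R[j]-R[i]; print(c,'side',np.degrees(np.arctan2(d[1],d[0])))
```

```text
face top far [ 0.505  -0.1684  0.065 ] 0.5212489747260245 -0.10785610271187854
face top near [ 0.5619 -0.1754  0.065 ] 0.5786511110255794 -0.10812631102303931
bottom near [ 0.5547 -0.1746  0.018 ] 0.5713658233548221 -0.10819576507179697
back top [ 0.5651 -0.1662  0.065 ] 0.5807407676123613 -0.098574840196635
deck lowleft? [ 0.4248 -0.3687  0.018 ] 0.46515534142107207 -0.31617963096615204
base front [0.4667 0.3025 0.006 ] [0.4753 0.1744 0.006 ] 3.8103244049722687
barrel low [0.5104 0.2754 0.11  ] [0.5133 0.2142 0.11  ] 2.7481603181981695
barrel up [0.5339 0.2748 0.12  ] [0.5381 0.214  0.12  ] 3.869162329799197
flange [0.5239 0.2896 0.135 ]
flange [0.5241 0.2746 0.135 ]
flange [0.525  0.2099 0.135 ]
flange [0.5252 0.1977 0.135 ]
top front [0.5603 0.1944 0.1694] [0.5564 0.2946 0.1686] 2.244582267257647
top back [0.7418 0.2016 0.208 ] [0.7379 0.3037 0.2072] 2.1814429394318995
top side 2.253130155565545
top side 2.884490560085049
scene front [0.5651 0.1936 0.1704] [0.5542 0.2942 0.1681] 6.1953248224403605
scene back [0.743  0.1986 0.2082] [0.7415 0.2993 0.2079] 0.861553478876293
scene side 1.5890816274973147
scene side 1.569784569693463
```

```bash
cat >> h.py <<'E'
from scipy.spatial.transform import Rotation as Ro
def toolR(yaw,lean):   # deg; fingers down, tipped forward by lean, closing line along yawed x
    return Ro.from_euler('z',yaw,degrees=True)*Ro.from_euler('y',-lean,degrees=True)*Ro.from_matrix(np.array([[0,1,0],[1,0,0],[0,0,-1.]]))
def cur():
    o=manip.observe(); q=o['tcp_rot']; return o,np.array(o['tool_pos']),Ro.from_quat([q[1],q[2],q[3],q[0]])
def go(p,R):
    o,c,Rc=cur(); print('shift',(np.array(p)-c)/.025,'turn',np.degrees((R*Rc.inv()).as_rotvec())/5)
E
python3 - <<'E'
from h import *
np.set_printoptions(precision=3,suppress=True)
C=np.array([.5265,.244,.110]); R=toolR(3,37); d=R.as_matrix()[:,2]; print(d,R.as_matrix())
go(C-.084*d,R); print('approach',d*.1/.025); a=np.radians(12)
print('lift n',np.array([-np.sin(a)*np.cos(.052),-np.sin(a)*np.sin(.052),np.cos(a)])*.035/.025)
E
```

```text
[ 0.601  0.031 -0.799] [[-0.052  0.798  0.601]
 [ 0.999  0.042  0.031]
 [-0.     0.602 -0.799]]
shift [  8.011 -14.99   -2.467] turn [  4.397  -6.41  -12.12 ]
approach [ 2.404  0.126 -3.195]
lift n [-0.291 -0.015  1.369]
```

>>> {"fn": "send_rows", "kwargs": {
  "increments": [
    [[1, -1.9, 0, 0.55, -0.8, -1.5, 40], [2, -3.8, 0, 1.1, -1.6, -3, 80], [3, -5.6, 0, 1.65, -2.4, -4.5, 127], [4, -7.5, 0, 2.2, -3.2, -6.1, 127], [5, -9.4, -0.5, 2.75, -4, -7.6, 127], [6, -11.2, -1, 3.3, -4.8, -9.1, 127], [7, -13.1, -1.8, 3.85, -5.6, -10.6, 127], [8, -15, -2.47, 4.4, -6.41, -12.12, 127]]
  ],
  "force": 20
}}

```text
t: 1.9
tool_pos: [0.4761, 0.2396, 0.177]
tcp_rot: [0.219, 0.654, 0.686, 0.232]
wrist_force: [0.3, 0.0, -0.5]
grip_width: 0.0445
finger_force: 0.0
```

Run:
```python
from h import *
np.set_printoptions(precision=3,suppress=True)
C=np.array([.5265,.244,.110]); R=toolR(3,37); d=R.as_matrix()[:,2]
look('top','t1.png'); look('scene','s1.png')
o,c,_=cur(); print(o['t'],c,o['grip_width'],o['joints']); go(C-.084*d,R)
for cm in ['top','scene']: print(cm,px(cm,c),px(cm,C))
t=cv2.imread('pics/top0.png'); t=cv2.imread('pics/t1.png')[140:260,130:270]; s=cv2.imread('pics/s1.png')[120:240,230:370]
cv2.imwrite('pics/ts1.png',cv2.resize(np.hstack([t,s]),None,fx=2.8,fy=2.8,interpolation=cv2.INTER_CUBIC))
```

```text
2.0 [0.473 0.236 0.172] 0.04417871165586663 [ 0.629 -0.248  2.381 -0.677  0.559  1.082]
shift [0.101 0.219 0.19 ] turn [ 0.05  -0.054  0.068]
top [200.499 224.712] [200.827 208.029]
scene [278.219 165.255] [285.715 188.898]
```

View pics/ts1.png

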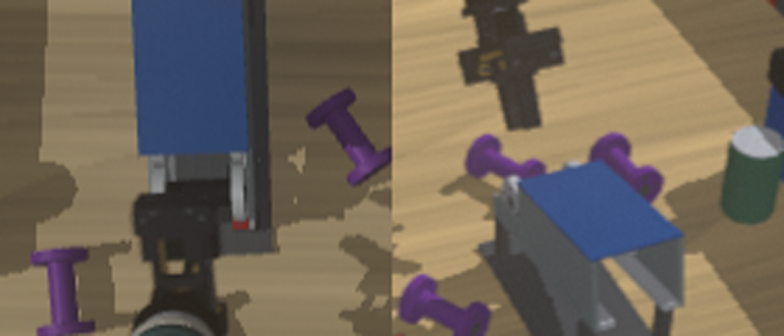

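Both views show the hand in front of the roof over the front hub (top px ~(195,215)). Nothing has been disturbed. I'll settle for a moment and then approach along the finger axis in two parts.

>>> {"fn": "send_rows", "kwargs": {
  "increments": [
    [[0, 0.06, 0, 0, 0, 0, 127], [0.2, 0.06, -0.25, 0, 0, 0, 127], [0.4, 0.07, -0.5, 0, 0, 0, 127], [0.6, 0.07, -0.8, 0, 0, 0, 127], [0.8, 0.08, -1.05, 0, 0, 0, 127], [1.0, 0.1, -1.3, 0, 0, 0, 127], [1.2, 0.1, -1.6, 0, 0, 0, 127], [1.2, 0.1, -1.6, 0, 0, 0, 127]]
  ]
}}

```text
t: 3.0
tool_pos: [0.5056, 0.2432, 0.1359]
tcp_rot: [0.218, 0.653, 0.688, 0.229]
wrist_force: [-0.4, 0.4, -0.1]
grip_width: 0.0441
finger_force: 0.0
```

Run:
```python
from h import *
np.set_printoptions(precision=4,suppress=True)
C=np.array([.5265,.244,.110]); R=toolR(3,37); d=R.as_matrix()[:,2]
o,c,_=cur(); print(o['t'],c,o['wrist_force']); go(C+.016*d,R)
```

```text
3.0 [0.5056 0.2432 0.1359] [-0.4163  0.3931 -0.1316]
shift [ 1.2198  0.0536 -1.5465] turn [ 0.0096 -0.0146  0.003 ]
```

>>> {"fn": "send_rows", "kwargs": {
  "increments": [
    [[0.2, 0.01, -0.25, 0, 0, 0, 127], [0.4, 0.02, -0.5, 0, 0, 0, 127], [0.6, 0.03, -0.77, 0, 0, 0, 127], [0.8, 0.04, -1.03, 0, 0, 0, 127], [1.0, 0.05, -1.3, 0, 0, 0, 127], [1.2, 0.05, -1.55, 0, 0, 0, 127], [1.2, 0.05, -1.55, 0, 0, 0, 127], [1.2, 0.05, -1.55, 0, 0, 0, 127]]
  ]
}}

```text
t: 4.0
tool_pos: [0.5357, 0.2448, 0.0981]
tcp_rot: [0.218, 0.653, 0.688, 0.23]
wrist_force: [0.7, 0.2, 0.4]
grip_width: 0.0442
finger_force: 0.0
```

No contact on the way in. Now I close.

>>> {"fn": "send_rows", "kwargs": {
  "increments": [
    [[0, 0, 0, 0, 0, 0, 150], [0, 0, 0, 0, 0, 0, 165], [0, 0, 0, 0, 0, 0, 175], [0, 0, 0, 0, 0, 0, 185], [0, 0, 0, 0, 0, 0, 200], [0, 0, 0, 0, 0, 0, 220], [0, 0, 0, 0, 0, 0, 220], [0, 0, 0, 0, 0, 0, 220]]
  ],
  "force": 25
}}

```text
t: 5.0
tool_pos: [0.5351, 0.2447, 0.0978]
tcp_rot: [0.218, 0.653, 0.688, 0.23]
wrist_force: [-5.4, 0.6, 0.1]
grip_width: 0.0276
finger_force: 25.0
```

Gripped at 27.6 mm, which matches the barrel diameter. Next is the lift square to the rails, then out to the front.

>>> {"fn": "send_rows", "kwargs": {
  "increments": [
    [[-0.06, 0, 0.28, 0, 0, 0, 220], [-0.12, 0, 0.55, 0, 0, 0, 220], [-0.18, 0, 0.83, 0, 0, 0, 220], [-0.24, 0, 1.1, 0, 0, 0, 220], [-0.3, 0, 1.4, 0, 0, 0, 220], [-0.6, 0, 1.7, 0, 0, 0, 220], [-1.2, 0, 2.2, 0, 0, 0, 220], [-2, 0, 2.8, 0, 0, 0, 220]]
  ]
}}

```text
t: 6.0
tool_pos: [0.485, 0.2446, 0.1686]
tcp_rot: [0.218, 0.653, 0.688, 0.23]
wrist_force: [0.8, 1.0, -4.0]
grip_width: 0.0274
finger_force: 24.9
```

Run:
```python
from h import *
np.set_printoptions(precision=3,suppress=True)
yaw=np.radians(-6.75); yd=np.array([-np.sin(yaw),np.cos(yaw)]); xd=np.array([np.cos(yaw),np.sin(yaw)])
p=.5495*xd-.168*yd; T=np.array([p[0],p[1],.0494-.016+.08]); print('target hover',T)
o,c,_=cur(); print(o['t'],c,o['wrist_force'],o['grip_width']); go(T,toolR(-6.75,0))
look('top','t2.png'); look('scene','s2.png')
t=cv2.imread('pics/t2.png')[140:260,130:270]; s=cv2.imread('pics/s2.png')[120:240,230:370]
cv2.imwrite('pics/ts2.png',cv2.resize(np.hstack([t,s]),None,fx=2.8,fy=2.8,interpolation=cv2.INTER_CUBIC))
```

```text
target hover [ 0.526 -0.231  0.113]
6.0 [0.485 0.245 0.169] [ 0.821  1.017 -4.01 ] 0.02736444772194321
shift [  1.638 -19.042  -2.209] turn [ 0.243  7.399 -1.877]
```

View pics/ts2.png

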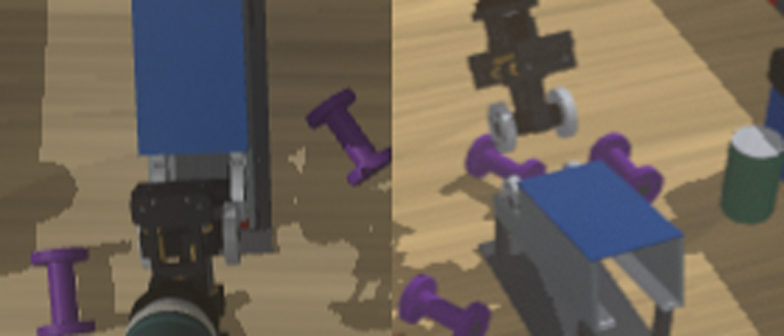

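The hub is held clear of the rack (scene px ~(420,165)). The wrist carries about 4 N. Moving over to the deck.

>>> {"fn": "send_rows", "kwargs": {
  "increments": [
    [[0, -0.8, 0.3, 0, 0.5, 0, 220], [0, -2.4, 0.5, 0, 1.4, -0.2, 220], [0.2, -4.4, 0.5, 0.05, 2.3, -0.5, 220], [0.5, -6.6, 0.5, 0.1, 3.3, -0.8, 220], [0.8, -8.8, 0.5, 0.13, 4.3, -1.1, 220], [1.1, -11, 0.5, 0.17, 5.3, -1.4, 220], [1.4, -13, 0.4, 0.2, 6.3, -1.7, 220], [1.6, -14.8, 0.3, 0.24, 7.4, -1.88, 220]]
  ]
}}

```text
t: 7.1
tool_pos: [0.5264, -0.1279, 0.176]
tcp_rot: [0.0, 0.748, 0.664, -0.001]
wrist_force: [0.6, 0.4, -3.9]
grip_width: 0.027
finger_force: 24.9
```

>>> {"fn": "send_rows", "kwargs": {
  "increments": [
    [[0, -1.2, 0, 0, 0, 0, 220], [0, -2.4, -0.2, 0, 0, 0, 220], [0, -3.4, -0.5, 0, 0, 0, 220], [0, -4.2, -0.9, 0, 0, 0, 220], [0, -4.6, -1.3, 0, 0, 0, 220], [0, -4.6, -1.6, 0, 0, 0, 220], [0, -4.6, -1.6, 0, 0, 0, 220], [0, -4.6, -1.6, 0, 0, 0, 220]]
  ]
}}

```text
t: 8.1
tool_pos: [0.526, -0.2395, 0.1359]
tcp_rot: [0.0, 0.747, 0.665, 0.0]
wrist_force: [-0.6, -0.1, -4.1]
grip_width: 0.0272
finger_force: 24.9
```

Run:
```python
from h import *
np.set_printoptions(precision=3,suppress=True)
yaw=np.radians(-6.75); yd=np.array([-np.sin(yaw),np.cos(yaw)]); xd=np.array([np.cos(yaw),np.sin(yaw)])
o,c,_=cur(); print(o['t'],c,c[:2]@xd,c[:2]@yd,o['wrist_force'],o['grip_width'])
p=.5495*xd-.168*yd; go([p[0],p[1],.0494-.016],toolR(-6.75,0))
look('top','t3.png'); look('scene','s3.png')
t=cv2.imread('pics/t3.png')[140:260,300:430]; s=cv2.imread('pics/s3.png')[170:290,70:200]
cv2.imwrite('pics/ts3.png',cv2.resize(np.hstack([t,s]),None,fx=3,fy=3,interpolation=cv2.INTER_CUBIC))
for n in ['hub1']:
  for cm in ['top','scene']:
    for d in manip.place_of(cm,n)[:6]: print(cm,n,round(d['conf'],2),w(cm,d['centre']))
```

```text
8.1 [ 0.526 -0.239  0.136] 0.5504747449288296 -0.17596880500557863 [-0.56  -0.138 -4.128] 0.027210399613675107
shift [-0.001  0.321 -4.1  ] turn [-0.001  0.01  -0.012]
top hub1 0.94 [0.425 0.392 0.029]
top hub1 0.76 [0.373 0.248 0.027]
top hub1 0.73 [0.598 0.092 0.028]
top hub1 0.72 [ 0.525 -0.243  0.151]
top hub1 0.68 [0.525 0.242 0.112]
top hub1 0.37 [0.583 0.246 0.121]
scene hub1 0.82 [0.6   0.092 0.032]
scene hub1 0.75 [0.426 0.389 0.031]
scene hub1 0.73 [0.376 0.242 0.035]
scene hub1 0.67 [ 0.522 -0.245  0.155]
scene hub1 0.48 [0.524 0.239 0.109]
```

View pics/ts3.png

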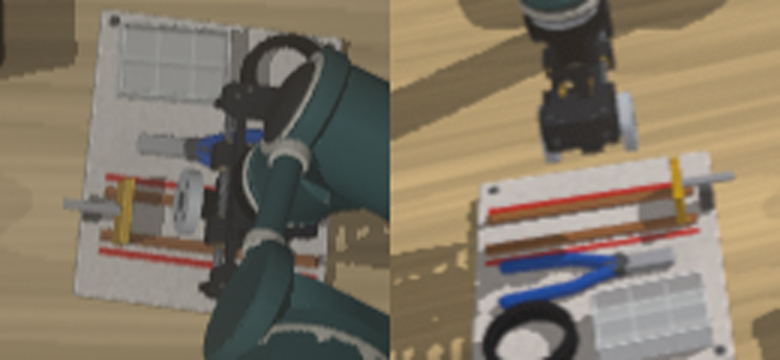

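The picture shows hub2 at the rack stop (0.525, 0.241, 0.11). Hub1 is in the hand in line with the cradle, with about 28 mm left to the plate. I lower to just above the cradle while closing most of that gap.

>>> {"fn": "send_rows", "kwargs": {
  "increments": [
    [[0.02, 0.15, -0.7, 0, 0, 0, 220], [0.04, 0.3, -1.4, 0, 0, 0, 220], [0.06, 0.45, -2.1, 0, 0, 0, 220], [0.08, 0.6, -2.7, 0, 0, 0, 220], [0.09, 0.7, -3.2, 0, 0, 0, 220], [0.09, 0.78, -3.6, 0, 0, 0, 220], [0.09, 0.78, -3.85, 0, 0, 0, 220], [0.09, 0.78, -3.92, 0, 0, 0, 220]]
  ],
  "force": 12
}}

```text
t: 9.3
tool_pos: [0.528, -0.2207, 0.0375]
tcp_rot: [0.0, 0.747, 0.664, 0.0]
wrist_force: [-0.6, 0.9, -4.4]
grip_width: 0.0277
finger_force: 12.0
```

Run:
```python
from h import *
np.set_printoptions(precision=3,suppress=True)
yaw=np.radians(-6.75); yd=np.array([-np.sin(yaw),np.cos(yaw)]); xd=np.array([np.cos(yaw),np.sin(yaw)])
o,c,_=cur(); print(o['t'],c,c[:2]@xd,c[:2]@yd,o['wrist_force'],o['grip_width'])
look('top','t4.png'); look('scene','s4.png')
t=cv2.imread('pics/t4.png')[180:240,320:390]; s=cv2.imread('pics/s4.png')[205:265,110:180]
cv2.imwrite('pics/ts4.png',cv2.resize(np.hstack([t,s]),None,fx=5.6,fy=5.6,interpolation=cv2.INTER_CUBIC))
for cm in ['top','scene']:
    for d in manip.place_of(cm,'hub1')[:6]:
        p=w(cm,d['centre'])
        if p[1]<0: print(cm,round(d['conf'],2),p,p[:2]@xd,p[:2]@yd)
```

```text
9.3 [ 0.528 -0.221  0.037] 0.5502733949092147 -0.1571346807786545 [-0.596  0.878 -4.39 ] 0.02766570046394859
top 0.77 [ 0.528 -0.224  0.051] 0.5510276391992232 -0.160691072817642
scene 0.48 [ 0.524 -0.227  0.054] 0.5473580049931218 -0.1633999679553833
```

View pics/ts4.png

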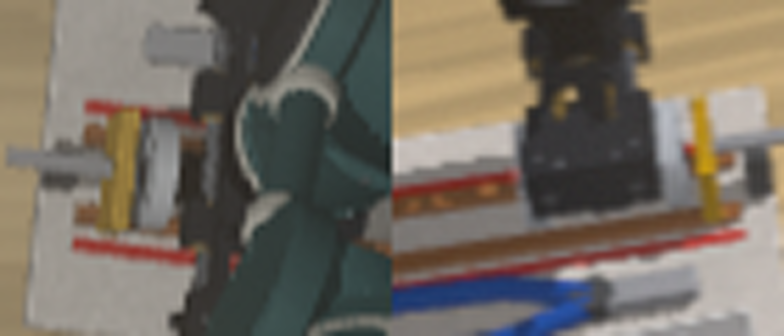

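The flange (scene crop ~685) is a few mm short of the plate (~700). From here I feel in small steps.

>>> {"fn": "send_rows", "kwargs": {
  "increments": [
    [[0, 0.02, 0, 0, 0, 0, 220], [0, 0.04, 0, 0, 0, 0, 220], [0.01, 0.06, 0, 0, 0, 0, 220], [0.01, 0.08, 0, 0, 0, 0, 220], [0.01, 0.1, 0, 0, 0, 0, 220], [0.01, 0.12, 0, 0, 0, 0, 220], [0.01, 0.12, 0, 0, 0, 0, 220], [0.01, 0.12, 0, 0, 0, 0, 220]]
  ],
  "force": 10
}}

```text
t: 10.5
tool_pos: [0.5282, -0.2176, 0.0377]
tcp_rot: [0.0, 0.747, 0.664, 0.0]
wrist_force: [0.4, -0.6, -4.9]
grip_width: 0.028
finger_force: 10.0
```

>>> {"fn": "send_rows", "kwargs": {
  "increments": [
    [[0, 0.02, 0, 0, 0, 0, 220], [0, 0.04, 0, 0, 0, 0, 220], [0.01, 0.06, 0, 0, 0, 0, 220], [0.01, 0.08, 0, 0, 0, 0, 220], [0.01, 0.08, 0, 0, 0, 0, 220], [0.01, 0.08, 0, 0, 0, 0, 220], [0.01, 0.08, 0, 0, 0, 0, 220], [0.01, 0.08, 0, 0, 0, 0, 220]]
  ]
}}

```text
t: 11.5
tool_pos: [0.5285, -0.2157, 0.0377]
tcp_rot: [0.0, 0.747, 0.664, 0.0]
wrist_force: [-0.3, 0.2, -5.1]
grip_width: 0.0277
finger_force: 10.0
```

>>> {"fn": "send_rows", "kwargs": {
  "increments": [
    [[0, 0.02, 0, 0, 0, 0, 220], [0, 0.04, 0, 0, 0, 0, 220], [0.01, 0.06, 0, 0, 0, 0, 220], [0.01, 0.06, 0, 0, 0, 0, 220], [0.01, 0.06, 0, 0, 0, 0, 220], [0.01, 0.06, 0, 0, 0, 0, 220], [0.01, 0.06, 0, 0, 0, 0, 220], [0.01, 0.06, 0, 0, 0, 0, 220]]
  ]
}}

```text
t: 12.5
tool_pos: [0.5287, -0.2141, 0.0377]
tcp_rot: [0.0, 0.747, 0.664, 0.0]
wrist_force: [0.5, 0.5, -3.8]
grip_width: 0.0277
finger_force: 10.0
```

>>> {"fn": "send_rows", "kwargs": {
  "increments": [
    [[0, 0.02, 0, 0, 0, 0, 220], [0, 0.04, 0, 0, 0, 0, 220], [0, 0.05, 0, 0, 0, 0, 220], [0, 0.05, 0, 0, 0, 0, 220], [0, 0.05, 0, 0, 0, 0, 220], [0, 0.05, 0, 0, 0, 0, 220], [0, 0.05, 0, 0, 0, 0, 220], [0, 0.05, 0, 0, 0, 0, 220]]
  ]
}}

```text
t: 13.5
tool_pos: [0.5287, -0.2139, 0.0378]
tcp_rot: [0.001, 0.747, 0.664, -0.0]
wrist_force: [-1.9, -5.8, -4.1]
grip_width: 0.0279
finger_force: 10.0
```

Plate felt: Fy is −5.8 N, below 10 N, and the tool has stopped. I ease off slightly and lower into the strips.

>>> {"fn": "send_rows", "kwargs": {
  "increments": [
    [[0, -0.03, 0, 0, 0, 0, 220], [0, -0.03, -0.02, 0, 0, 0, 220], [0, -0.03, -0.05, 0, 0, 0, 220], [0, -0.03, -0.08, 0, 0, 0, 220], [0, -0.03, -0.1, 0, 0, 0, 220], [0, -0.03, -0.12, 0, 0, 0, 220], [0, -0.03, -0.12, 0, 0, 0, 220], [0, -0.03, -0.12, 0, 0, 0, 220]]
  ]
}}

```text
t: 14.5
tool_pos: [0.5292, -0.214, 0.035]
tcp_rot: [0.001, 0.747, 0.664, 0.0]
wrist_force: [-1.1, -5.0, -1.3]
grip_width: 0.0272
finger_force: 10.0
```

>>> {"fn": "send_rows", "kwargs": {
  "increments": [
    [[0, -0.01, -0.01, 0, 0, 0, 220], [0, -0.02, -0.02, 0, 0, 0, 220], [0, -0.02, -0.04, 0, 0, 0, 220], [0, -0.02, -0.05, 0, 0, 0, 220], [0, -0.02, -0.06, 0, 0, 0, 220], [0, -0.02, -0.06, 0, 0, 0, 220], [0, -0.02, -0.06, 0, 0, 0, 220], [0, -0.02, -0.06, 0, 0, 0, 220]]
  ]
}}

```text
t: 15.5
tool_pos: [0.529, -0.214, 0.0339]
tcp_rot: [0.0, 0.747, 0.664, 0.0]
wrist_force: [-1.3, -1.5, 6.0]
grip_width: 0.0277
finger_force: 10.0
```

The hub is seated: Fz is now upward and z matches the expected 0.034. I unload and open.

>>> {"fn": "send_rows", "kwargs": {
  "increments": [
    [[0, 0, 0.02, 0, 0, 0, 220], [0, 0, 0.02, 0, 0, 0, 190], [0, 0, 0.02, 0, 0, 0, 175], [0, 0, 0.02, 0, 0, 0, 165], [0, 0, 0.02, 0, 0, 0, 150], [0, 0, 0.02, 0, 0, 0, 130], [0, 0, 0.02, 0, 0, 0, 115], [0, 0, 0.02, 0, 0, 0, 115]]
  ],
  "force": 3
}}

```text
t: 16.5
tool_pos: [0.5287, -0.2141, 0.0337]
tcp_rot: [0.0, 0.747, 0.664, 0.0]
wrist_force: [0.2, 0.7, -0.7]
grip_width: 0.048
finger_force: 0.0
```

>>> {"fn": "send_rows", "kwargs": {
  "increments": [
    [[0, 0, 0, 0, 0, 0, 115], [0, 0, 0.2, 0, 0, 0, 115], [0, 0, 0.5, 0, 0, 0, 115], [0, 0, 1, 0, 0, 0, 115], [0, 0, 1.6, 0, 0, 0, 115], [0, 0, 2.4, 0, 0, 0, 115], [0, 0, 3.4, 0, 0, 0, 115], [0, 0, 4.4, 0, 0, 0, 115]]
  ]
}}

```text
t: 17.5
tool_pos: [0.529, -0.2142, 0.1457]
tcp_rot: [0.001, 0.747, 0.664, 0.0]
wrist_force: [-1.0, -0.8, -0.1]
grip_width: 0.0485
finger_force: 0.0
```

>>> {"fn": "send_rows", "kwargs": {
  "increments": [
    [[-0.5, 1, 0.7, 0, 0, 0, 115], [-1, 2.5, 1.4, 0, 0, 0, 115], [-1.5, 4, 2, 0, 0, 0, 115], [-2, 6, 2.4, 0, 0, 0, 115], [-2.4, 8, 2.4, 0, 0, 0, 115], [-2.4, 9, 2.4, 0, 0, 0, 115], [-2.4, 9, 2.4, 0, 0, 0, 115], [-2.4, 9, 2.4, 0, 0, 0, 115]]
  ]
}}

```text
t: 18.5
tool_pos: [0.469, 0.0104, 0.2044]
tcp_rot: [0.001, 0.747, 0.664, 0.0]
wrist_force: [0.6, 0.8, 0.1]
grip_width: 0.0481
finger_force: 0.0
```

Run:
```python
from h import *
np.set_printoptions(precision=3,suppress=True)
yaw=np.radians(-6.75); yd=np.array([-np.sin(yaw),np.cos(yaw)]); xd=np.array([np.cos(yaw),np.sin(yaw)])
o,c,_=cur(); print(o['t'],c,o['grip_width'])
look('top','t5.png'); look('scene','s5.png')
t=cv2.imread('pics/t5.png')[180:240,310:390]; s=cv2.imread('pics/s5.png')[210:270,110:190]
cv2.imwrite('pics/ts5.png',cv2.resize(np.hstack([t,s]),None,fx=4.9,fy=4.9,interpolation=cv2.INTER_CUBIC))
for cm in ['top','scene']:
    for d in manip.place_of(cm,'hub1')[:6]:
        p=w(cm,d['centre']); print(cm,round(d['conf'],2),p,p[:2]@xd,p[:2]@yd)
```

```text
18.5 [0.469 0.01  0.204] 0.04813408985926302
top 0.97 [0.427 0.397 0.024] 0.3770008821941168 0.4439445187282375
top 0.79 [0.596 0.091 0.03 ] 0.5815944592386548 0.16051182036264086
top 0.74 [ 0.528 -0.215  0.048] 0.5499873989747701 -0.15185524279218363
top 0.6 [0.525 0.242 0.11 ] 0.49270359626326066 0.3019289874821982
top 0.58 [0.371 0.251 0.028] 0.33852466290584604 0.2930432164330048
top 0.54 [0.586 0.246 0.122] 0.5527167234232804 0.31356999113797823
scene 0.83 [0.376 0.246 0.033] 0.3447127824782223 0.28818397561287024
scene 0.73 [ 0.527 -0.218  0.051] 0.5492191083007159 -0.1547184160103684
scene 0.71 [0.604 0.089 0.03 ] 0.5894376541835714 0.1594770434128696
scene 0.7 [0.425 0.391 0.031] 0.37593735062192096 0.4382642567610659
scene 0.6 [0.526 0.242 0.113] 0.4942443030802554 0.3019083606857408
```

View pics/ts5.png

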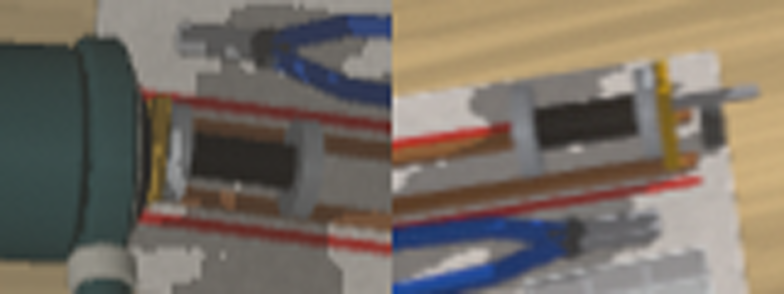

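Scene crop: the hub lies straight in the cradle, with its flange (px ~650) against the yellow plate (~665). Hub2 is at the rack stop and hub3 is behind it. Handing in.

```bash
python3 -c "
from rig import manip
print(manip.hand_in())"
```

```text
the job is handed in; nothing more can be done
None
```

I handed the job in at about 18.5 s: the front hub lies in the cradle with its end against the yellow stop plate, which I felt at under 6 N; the next hub is at the rack's stop with the third behind it, the arm is clear, and the hand-in gave no verdict.

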